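# Gauge the gap of the cable-box cover

### The job

The spring-closed cover of the cable box on the desk stops short of the fixed end rail, and we need to know by how much. Take the gauge leaves from the rack (the thicker the leaf, the bigger its handle) and try them in the gap one after another from the thinnest up, lowering each gently right into the gap, until one binds (it is pinched and holds the sprung cover a little way back). Leave that leaf pinched in the gap, upright and pushed home to its shoulder, with the other two standing home in the rack, and leave the mug, book and photo frame alone.

Things in the scene. Friction and masses are not known exactly. Their poses are not given: they have to be found in the camera images.
- gap (a point): fixed cable box: middle of the closed cover's upper edge, where the gap begins; 68 mm above the desk, level with the box's flat top. z up, x from the cover across the gap to the dark end rail, y along the gap. The gap is 110 mm long, straight-sided, clear to 56 mm depth; width unknown, 5 to 14 mm. Upper edges of cover and rail rounded, 4 mm.
- cover (a joint): how far (m) the cover is pushed back from its closed stop, away from the rail (along the gap's -x). 0 closed; hard stop at 0.0035. A spring closes it with about 2.5 N at 0 and 5 N at the stop. The leaf that binds is 0.8 to 2.2 mm thicker than the gap and, let go, stays up by friction; a thinner one has 0.8 mm or more of play and drops to its shoulder.
- rack_top (a point): light-wood rack fixed to the desk, 90 x 220 mm: middle of its flat top, 60 mm above the desk. Three slots open upward at x = 0, y = -70, 0 and +70 mm of this frame (z up), each 18 mm wide (x), 44 mm long (y), 50 mm deep. A leaf hangs in a slot by its shoulder, thickness along x; when home its middle point is level with the rack's top.
- leaf_a_mid (a point): middle of the thinnest gauge leaf, in the plane of the handle's underside (shoulder); z up. Below: aluminium blade 45 mm long, 8 mm thick (x), 34 mm wide (y), its lowest 12 mm tapering on both faces to a 2 mm tip. Above: dark wooden handle 30 (x) x 34 (y) x 30 mm tall, a strip of blade showing on top. Starts upright in any rack slot, shoulder on the rack, axes as the rack's.
- leaf_b_mid (a point): middle of the middle gauge leaf, in the plane of the handle's underside (shoulder); z up. Below: aluminium blade 45 mm long, 11 mm thick (x), 34 mm wide (y), its lowest 12 mm tapering on both faces to a 5 mm tip. Above: dark wooden handle 30 (x) x 40 (y) x 38 mm tall, a strip of blade showing on top. Starts upright in any rack slot, shoulder on the rack, axes as the rack's.
- leaf_c_mid (a point): middle of the thickest gauge leaf, in the plane of the handle's underside (shoulder); z up. Below: aluminium blade 45 mm long, 14 mm thick (x), 34 mm wide (y), its lowest 12 mm tapering on both faces to a 8 mm tip. Above: dark wooden handle 30 (x) x 46 (y) x 46 mm tall, a strip of blade showing on top. Starts upright in any rack slot, shoulder on the rack, axes as the rack's.
- leaf_a: the 8 mm leaf (lowest handle), about 0.1 kg; origin at the bottom of its blade, axes as its middle point
- leaf_b: the 11 mm leaf (middle handle), about 0.1 kg; origin at the bottom of its blade, axes as its middle point
- leaf_c: the 14 mm leaf (tallest handle), about 0.1 kg; origin at the bottom of its blade, axes as its middle point
- cable_box: the cable box; origin on the desk straight below the gap point, same axes. Its cover is the light-wood slab reaching 110 mm to -x from the gap, 110 mm wide, with a low brass pull (8 mm high) at x = -85 mm; the dark rail across the gap is 45 mm thick in x, as high and as long as the cover. Board 230 x 150 mm.
- mug: white mug, 80 mm wide, 92 mm high, bystander; origin under its centre
- book: red book lying flat, 150 x 210 x 28 mm, bystander; origin under its centre
- photo_frame: standing wooden photo frame 130 mm wide, 170 mm high, bystander; origin under its centre

How it is judged:
By the outcome, as a careful person would: the job done as asked, in the order asked, and still so for the second after the job is handed in, with the robot touching nothing.
It also fails if it takes over 72 s, if anything falls off the work surface, if the arm or the gripper's body presses on something with over 40 N, if the wrist force passes 120 N, or if a joint passes its speed limit or range.

### The arm

A 6-joint arm with a two-finger parallel gripper is mounted at the origin on the work surface. World frame = base frame: x ahead of the robot, y to its left, z up, the work surface at z = 0. Lengths are in mm, angles in rad, forces in N, time in s.
With the tool pointing down it reaches from about 275 to 750 mm from the base axis. Payload 10.2 kg.
Tool frame: the origin (TCP) lies midway between the tips of the shut fingers; the grasp point (between the pads) lies 19 mm behind it; z points along the fingers, y is the line along which they close (so a half turn about z gives the same grasp; the last joint's range is limited). The gripper opens to 85 mm and grips with 20 to 120 N. Pads are 22 mm wide; open, the fingers measure 114 mm over their backs; the gripper's body (76 mm by 85 mm) begins 54 mm behind the grasp point. The pads swing forward as they close: fully open they stand 13 mm farther back than shut.
Start: joints at [-1.499, 0.313, 1.498, -0, 1.331, -0.223], TCP at [152.525, -502.362, 231.294] pointing down, gripper open.
Joint ranges: [-2.94, 2.94], [-0.97, 2.17], [0.19, 2.56], [-1.23, 4.37], [0.02, 3.11], [-2.88, 2.88]. Speed limits (rad/s): [2.39, 2.39, 3.01, 3.14, 3.14, 3.14].

### API

Orientations are given as a unit quaternion [w, x, y, z].
In Python, from rig import ctrl gives the robot as it stands.
- The arm moves only by the tool send_rows, never from a script. Its argument "targets" is a list of rows, each an object with "offset": the shift along the world's x, y, z in cm, a list of three; "spin": the turn about the world's z in rad. A call has 1 to 8 rows; each row is the pose to reach, as a shift and turn from the pose commanded when the call began; what a row does not reach only later rows make up. A row lasts 1/12 s, in which the tool goes at most 41.7 mm and 7.16 degrees, less where a joint would pass 70% of its speed; a pose out of reach is approached as far as the arm can. A call with a gripper value outside its range is refused whole. "grip" is the opening, from 0 (shut) to 1 (fully open), set as the call begins (left out, the last holds). The fingers move at their own pace and stop on an object; "squeeze" is the grip in N (left out, the last holds). Time passes only in rows, so rows that repeat a pose let the fingers close. It gives the time, the measured TCP pose, the force, the opening and the grip force at its end, in the units of the state.
- ctrl.sense(): the state, without advancing time (a new reading comes with each control period).
- ctrl.capture(name): name is "side" or "top" or "wrist"; returns (picture, depth): 384x512x3 uint8, red, green, blue; 384x512 float32, mm along the optical axis (not along the pixel's ray), 0 where there is no reading.
- ctrl.calibration(name): a dict with "fx", "fy", "cx", "cy" (pixels), "k1" (the pictures are not rectified: a ray, as slopes to the right and down, at radius r is drawn at 1 + k1 r^2 times it, then the intrinsics apply), "view" (4x4, takes a point from world to camera coordinates); the wrist camera has in their place "mount" (4x4, takes a point from camera to tool coordinates, whose origin is the TCP and whose axes are the flange's). Camera axes: x right, y down, z forward; pixel columns grow to the right and rows downward; lengths in mm; the calibration is good to about 2 mm. A picture is of the moment at which its call begins: read the wrist's pose just before it. calibration takes no time and is no camera call.
- ctrl.finish_job(): hands the job in; it is judged then, once.
Trained networks look in the newest picture that a camera, given by its name, has taken for a name from the list of things; names that differ only in an ending like _2 or _b are one class to them, and where a whole thing is asked for, a point or a joint stands for the part that bears it (a point fixed in the world has none). Each returns a list of dicts, best first, with "conf" (0 to 1); they miss things now and then, are a little off and sometimes report something else, mostly with a low value. They report only what shows in the picture. A call takes as long as a camera call.
- ctrl.search_frame(camera, query): "box" ([left, top, right, bottom] in pixels, round what is visible of it).
- ctrl.place_of(camera, query): "uv" ([column, row] in pixels: a listed point, or the origin of a listed thing).
The state is a dict: "time_s": time; "joints": joint angles; "dq": joint speeds; "tau": joint torques, N m; "eef_pos": TCP position; "ee_rot": TCP orientation; "force": force on the tool from outside, world axes, zero at the start; "wrist_torque": the same for the moment, N m; "grip_width": opening from 0.0 (shut) to 1.0 (fully open); "grip_force": force on a finger pad.
Only numpy, scipy, OpenCV 4.12 (cv2) and the standard library are available. Lean on these libraries where they do the work, as an engineer would, in place of code of your own. Each camera call takes 0.05 s, during which the arm holds its last target. There are 200 camera calls.

## Working session

There is one attempt and no reset: what is moved stays moved. The work goes in short steps, Python scripts to look and compute and a tool call to move; the robot and the scene stay as the last step left them, time stands still between calls to the robot, and variables do not carry over. Pictures are saved under pics/ and viewed, at most 10 in all, crops included, and the job is handed in when it is done.

Besides the shell and the picture viewer there is one more tool, called after "Call:" as name(argument=value, ...), one argument or row to a line, values as JSON. send_rows: Moves the arm, as the interface text tells. Its arguments: {"type":"object","properties":{"targets":{"type":"array"},"grip":{"type":"number"},"squeeze":{"type":"number"}},"required":["targets"]}

```bash
mkdir -p pics; ls
cat > h.py <<'E'
import numpy as np, cv2
from rig import ctrl
from scipy.spatial.transform import Rotation as R
def cam2world(name, st=None):
    c=ctrl.calibration(name)
    if name=='wrist':
        st=st or ctrl.sense(); q=st['ee_rot']
        T=np.eye(4); T[:3,:3]=R.from_quat([q[1],q[2],q[3],q[0]]).as_matrix(); T[:3,3]=st['eef_pos']
        return c, T@np.array(c['mount'])
    return c, np.linalg.inv(np.array(c['view']))
def ray(c,uv):
    d=np.array([(uv[0]-c['cx'])/c['fx'],(uv[1]-c['cy'])/c['fy']]); s=d.copy()
    for _ in range(10): s=d/(1+c['k1']*(s@s))
    return np.array([s[0],s[1],1.])
def onz(c,T,uv,z):
    d=T[:3,:3]@ray(c,uv); o=T[:3,3]; return o+d*(z-o[2])/d[2]
def cloud(c,T,depth):
    v,u=np.mgrid[0:384,0:512]
    d=np.stack([(u-c['cx'])/c['fx'],(v-c['cy'])/c['fy']],-1); s=d.copy()
    for _ in range(10): s=d/(1+c['k1']*(s**2).sum(-1,keepdims=True))
    P=np.concatenate([s,np.ones(s.shape[:2]+(1,))],-1)*depth[...,None]
    return P@T[:3,:3].T+T[:3,3]
E
python3 - <<'E'
from h import *
c,T=cam2world('top'); im,d=ctrl.capture('top'); np.savez('top.npz',im=im,d=d)
cv2.imwrite('pics/top.png',im[...,::-1])
zs={'gap':68,'rack_top':60,'leaf_a_mid':60,'leaf_b_mid':60,'leaf_c_mid':60}
for n,z in zs.items():
    for r in ctrl.place_of('top',n)[:3]: print(n,r,onz(c,T,r['uv'],z).round(1))
for n in ['leaf_a','leaf_b','leaf_c','mug','book','photo_frame','cable_box']:
    for r in ctrl.search_frame('top',n)[:3]: print(n,r)
print(T.round(3),ctrl.sense())
E
```

```text
pics
gap {'uv': [315.5, 200.3], 'conf': 0.87} [ 537.  -196.6   68. ]
rack_top {'uv': [207.4, 207.5], 'conf': 0.61} [503.6 196.6  60. ]
rack_top {'uv': [310.7, 197.7], 'conf': 0.23} [ 547.5 -180.    60. ]
leaf_a_mid {'uv': [313.8, 199.7], 'conf': 0.55} [ 540.3 -191.3   60. ]
leaf_a_mid {'uv': [211.3, 205.6], 'conf': 0.48} [510.9 182.6  60. ]
leaf_b_mid {'uv': [229.6, 210.9], 'conf': 0.6} [492.8 115.2  60. ]
leaf_b_mid {'uv': [191.7, 203.8], 'conf': 0.53} [516.1 254.4  60. ]
leaf_b_mid {'uv': [210.2, 209.6], 'conf': 0.38} [496.1 186.   60. ]
leaf_c_mid {'uv': [119.4, 224.2], 'conf': 0.47} [436.2 512.4  60. ]
leaf_c_mid {'uv': [193.3, 200.8], 'conf': 0.46} [527.3 249.1  60. ]
leaf_a {'box': [182.7, 196.1, 198.4, 205.3], 'conf': 0.7}
leaf_a {'box': [205.8, 201.3, 213.0, 208.8], 'conf': 0.51}
leaf_b {'box': [182.7, 196.1, 198.4, 205.3], 'conf': 0.7}
leaf_b {'box': [205.8, 201.3, 213.0, 208.8], 'conf': 0.51}
leaf_c {'box': [182.7, 196.1, 198.4, 205.3], 'conf': 0.7}
leaf_c {'box': [205.8, 201.3, 213.0, 208.8], 'conf': 0.51}
mug {'box': [255.9, 123.4, 278.8, 145.1], 'conf': 0.96}
mug {'box':
[... 598 characters left out ...]
joints': array([-1.49938646e+00,  3.12906242e-01,  1.49767103e+00, -8.25259873e-08,
        1.33100980e+00, -2.23427141e-01]), 'dq': array([-9.86948127e-04, -9.48327420e-04,  5.25074980e-04,  6.76656839e-05,
        6.42936717e-04, -1.19893869e-03]), 'tau': array([ 3.17882586e-04, -4.12076354e+01, -2.59855074e+01, -2.05821534e-04,
        5.02488656e-04, -5.51827853e-06]), 'eef_pos': array([ 152.53231178, -502.36855372,  231.30189935]), 'ee_rot': array([ 2.78175266e-06,  9.89153556e-01,  1.46885137e-01, -2.52043853e-07]), 'force': array([-0.08880501, -0.54844065, -0.00071975]), 'wrist_torque': array([ 0.01590789, -0.0148344 , -0.04932132]), 'grip_force': 0.0, 'grip_width': 0.999082813301903}
```

View pics/top.png

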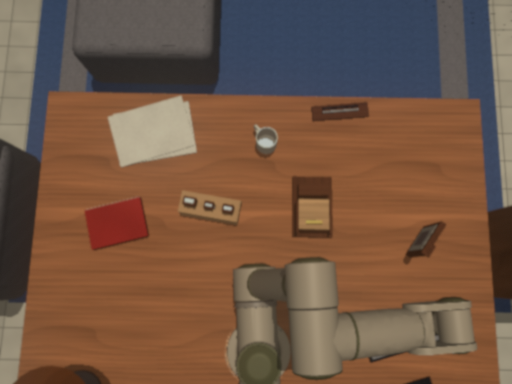

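The top view shows the rack at about (209,207) with leaves at columns 190, 209 and 228. The box is at (312,207) with its rail up the picture (+x), and the mug is at (266,142).

Run:
```python
from h import *
z=np.load('top.npz'); c,T=cam2world('top'); P=cloud(c,T,z['d'])
Z=P[...,2]
print(Z[192:224:2,178:244:3].round(0).astype(int))
# rack top mask
sub=np.zeros(Z.shape,bool); sub[185:230,172:250]=1
m=sub&(Z>50)&(Z<125); p=P[m][:,:2].astype(np.float32); print('rack',cv2.minAreaRect(p))
sub[:]=0; sub[165:245,285:340]=1
m=sub&(Z>50)&(Z<85); p=P[m][:,:2].astype(np.float32); print('box',cv2.minAreaRect(p))
im,d=ctrl.capture('side'); cv2.imwrite('pics/side.png',im[...,::-1])
```

```text
[[   1   -3   57   64   63   64   62    3   -2   -2    4   10   -6   -2
     4    4    7   -6    4   11    7   -1]
 [   3   55   60   64   60   62   64   56   60   56   -2    5   -5    5
    -1    2    4    7   -3    0    0  -10]
 [  -8   63  116  111  104   55   58   62   62   64   58   60   60   63
     1    9    4   -3   -4    3   -3    0]
 [   2   60  109  112  112  104  102   61   60   59   63   61   63   58
    65   63   66   67    6    4    9   -4]
 [   4   62  103  107  105  111   94   58   66   88   87   57   57   58
    47   69   68   62   65   59   56   -1]
 [  -2   59  104  108  107  113   85   60   53   93   92   90   54   55
    63   67   58   60   56   61   61   23]
 [  -3   55   81   99  115  107   79   66   65   92   91   96   52   67
    56   93   99  105   70   62   65    8]
 [  -3   60   58   61   57   73   62   63   53   93   90   90   52   65
    59   99   96   95   99   61   60   -5]
 [  62   61   60   65   61   61   59   56   63   89   91   94   36   64
    61  100   95   98   95   62   55   -3]
 [  57   58   54   61   57   64   62   58   56   63   63   59   6
[... 249 characters left out ...]
  70   64   56   57   65   -8]
 [  -3    5   -4    4   -6   10   15    7   27   48   56   64   64   63
  1728   54   67   60   61   68   46   -1]
 [  -3    1    4    4    1    5   -4    1    0   14   14   15   26   55
    52   57   57   58   65   60   23    4]
 [  -3    2   -5    4    7    4    4   -4    5    5   -1   -4   12    7
    13   22   34   58   65   61    0    2]
 [   0   -1   -2    4    7    6   -2    5    2    5    3    1    4    1
     5   -5   13    3    7   23   -3    1]]
rack ((512.2333984375, 190.6749267578125), (221.04537963867188, 81.90667724609375), 80.82672119140625)
box ((511.586181640625, -189.51199340820312), (182.50677490234375, 128.3639678955078), 0.268429696559906)
```

View pics/side.png

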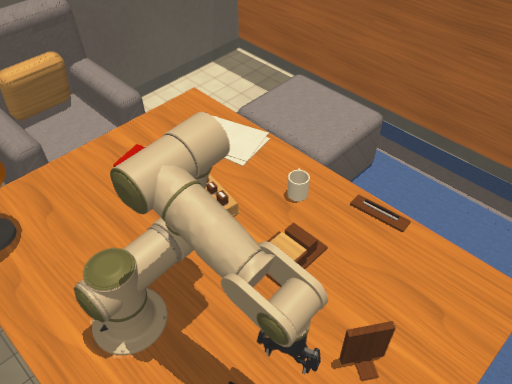

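Run:
```python
from h import *
c=ctrl.calibration('wrist'); print(c)
```

```text
{'fx': 291.9226069089647, 'fy': 291.9226069089647, 'cx': 256.23369491137726, 'cy': 183.5718114690151, 'k1': 0.01572430744663704, 'mount': array([[ 5.72111382e-04, -9.46528831e-01, -3.22618730e-01,
         8.36260055e+01],
       [ 9.99999836e-01,  5.29082569e-04,  2.21063985e-04,
         3.87886518e-02],
       [-3.85514894e-05, -3.22618803e-01,  9.46528978e-01,
        -1.43484638e+02],
       [ 0.00000000e+00,  0.00000000e+00,  0.00000000e+00,
         1.00000000e+00]])}
```

Call:
send_rows(
  targets=[
    {"offset":[36,31,4],"spin":1.276},
    {"offset":[36,31,4],"spin":1.276},
    {"offset":[36,31,4],"spin":1.276},
    {"offset":[36,31,4],"spin":1.276},
    {"offset":[36,31,4],"spin":1.276},
    {"offset":[36,31,4],"spin":1.276},
    {"offset":[36,31,4],"spin":1.276},
    {"offset":[36,31,4],"spin":1.276},
  ],
)

```text
time_s: 1.37
eef_pos: [405.5, -283.9, 259.7]
ee_rot: [0.0, 0.796, 0.606, 0.0]
force: [0.2, -0.3, 1.0]
grip_width: 1.002
grip_force: 0.0
```

Call:
send_rows(
  targets=[
    {"offset":[13.4,9.4,-9],"spin":0.269},
    {"offset":[13.4,9.4,-9],"spin":0.269},
    {"offset":[13.4,9.4,-9],"spin":0.269},
    {"offset":[13.4,9.4,-9],"spin":0.269},
    {"offset":[13.4,9.4,-9],"spin":0.269},
    {"offset":[13.4,9.4,-9],"spin":0.269},
    {"offset":[13.4,9.4,-9],"spin":0.269},
  ],
)

```text
time_s: 1.95
eef_pos: [538.3, -191.1, 168.7]
ee_rot: [-0.001, 0.709, 0.705, -0.0]
force: [-0.5, 0.1, 0.6]
grip_width: 0.996
grip_force: 0.0
```

Run:
```python
from h import *
st=ctrl.sense(); print(st['eef_pos'],st['ee_rot'],st['force'],abs(st['dq']).max())
c,T=cam2world('wrist',st); im,d=ctrl.capture('wrist'); np.savez('w1.npz',im=im,d=d,T=T)
cv2.imwrite('pics/w1.png',im[...,::-1])
for r in ctrl.place_of('wrist','gap')[:3]: print(r,onz(c,T,r['uv'],68))
```

```text
[ 538.32859386 -191.10919531  168.73523792] [-5.53804636e-04  7.09006972e-01  7.05201210e-01 -2.45298577e-04] [-0.4599123   0.1397782   0.57757126] 0.037603335206141154
{'uv': [262.7, 180.8], 'conf': 0.95} [ 544.44312507 -188.52357249   68.        ]
```

View pics/w1.png

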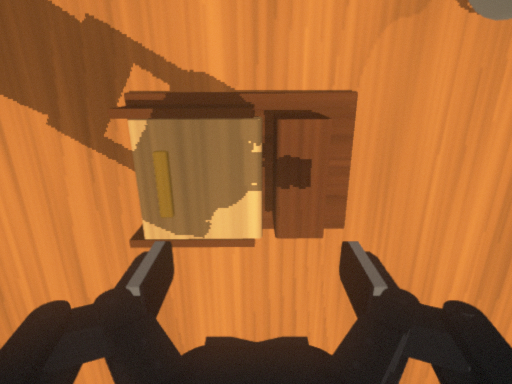

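The wrist view shows the cover's edge at column ~262 and the rail's edge at ~275, both on rows 115–237. The gap lies between them, along world y. Next I'll fit the edges.

Run:
```python
from h import *
z=np.load('w1.npz'); im=z['im'].astype(int); T=z['T']; c=ctrl.calibration('wrist')
for v in (125,140,200,215,225,232): print(v,[tuple(x) for x in im[v,256:284]][::1] if v in(125,225) else im[v,256:284].sum(1))
d=z['d']; P=cloud(c,T,d)
print('cover z',np.median(P[130:230,180:250,2]),'rail z',np.median(P[130:230,285:318,2]))
# edges by max gradient
g=cv2.GaussianBlur(z['im'],(1,9),0).astype(float).sum(2)
A=[];B=[]
for v in range(122,234,4):
    row=g[v]; dd=np.diff(row)
    i=258+np.argmin(dd[258:268]); j=270+np.argmax(dd[270:280]); 
    A.append(onz(c,T,(i+.5,v),66)[:2]); B.append(onz(c,T,(j+.5,v),66)[:2])
for S in (A,B):
    S=np.array(S); p=np.polyfit(S[:,1],S[:,0],1); r=S[:,0]-np.polyval(p,S[:,1]); k=abs(r)<2; p=np.polyfit(S[k,1],S[k,0],1)
    print('x at y=-190',np.polyval(p,-190),'slope',p[0],'rms',r[k].std(),k.sum(), S[:,1].min(),S[:,1].max())
for uv in [(134,120),(262,118),(145,238),(260,238),(275,112),(275,237),(330,115),(323,237)]: print(uv,onz(c,T,uv,68).round(1))
```

```text
125 [(np.int64(155), np.int64(113), np.int64(62)), (np.int64(154), np.int64(111), np.int64(64)), (np.int64(141), np.int64(102), np.int64(57)), (np.int64(136), np.int64(101), np.int64(54)), (np.int64(131), np.int64(95), np.int64(53)), (np.int64(118), np.int64(83), np.int64(45)), (np.int64(113), np.int64(69), np.int64(37)), (np.int64(118), np.int64(64), np.int64(30)), (np.int64(111), np.int64(63), np.int64(31)), (np.int64(85), np.int64(51), np.int64(24)), (np.int64(80), np.int64(46), np.int64(24)), (np.int64(81), np.int64(47), np.int64(26)), (np.int64(80), np.int64(46), np.int64(22)), (np.int64(78), np.int64(46), np.int64(17)), (np.int64(78), np.int64(46), np.int64(24)), (np.int64(79), np.int64(46), np.int64(21)), (np.int64(76), np.int64(44), np.int64(23)), (np.int64(71), np.int64(42), np.int64(23)), (np.int64(66), np.int64(37), np.int64(21)), (np.int64(67), np.int64(42), np.int64(28)), (np.int64(73), np.int64(41), np.int64(17)), (np.int64(89), np.int64(52), np.int64(27)), (np.int64(102), np.int64(58), np.int64(26)), (np.int64(113), np.int64(62), np.int64(32)), (np.int64(122), np.int64
[... 1772 characters left out ...]
.int64(44))]
232 [547 537 521 499 463 412 353 381 388 384 379 378 397 418 425 429 433 414
 320 201 208 226 243 242 253 240 241 247]
cover z 68.87609003955355 rail z 68.88588000919697
x at y=-190 544.224590599104 slope 0.019700221668279477 rms 1.1126588031775555 28 -237.98134733691478 -137.74287324949347
x at y=-190 556.2982089182734 slope -0.005431389631449937 rms 0.4841396543603401 27 -238.04132323553353 -137.79326254551836
(134, 120) [ 438.7 -135.5   68. ]
(262, 118) [ 543.7 -134.3   68. ]
(145, 238) [ 433.8 -244.7   68. ]
(260, 238) [ 542.  -245.3   68. ]
(275, 112) [ 554.3 -129.5   68. ]
(275, 237) [ 556.2 -244.3   68. ]
(330, 115) [ 599.3 -132.2   68. ]
(323, 237) [ 601.3 -244.5   68. ]
```

Call:
send_rows(
  targets=[
    {"offset":[-2.6,38,1],"spin":-0.155},
    {"offset":[-2.6,38,1],"spin":-0.155},
    {"offset":[-2.6,38,1],"spin":-0.155},
    {"offset":[-2.6,38,1],"spin":-0.155},
    {"offset":[-2.6,38,1],"spin":-0.155},
    {"offset":[-2.6,38,1],"spin":-0.155},
    {"offset":[-2.6,38,1],"spin":-0.155},
    {"offset":[-2.6,38,1],"spin":-0.155},
  ],
)

```text
time_s: 2.72
eef_pos: [515.3, 140.5, 179.4]
ee_rot: [0.001, 0.763, 0.647, 0.001]
force: [0.7, -0.5, -0.1]
grip_width: 0.997
grip_force: 0.0
```

Call:
send_rows(
  targets=[
    {"offset":[-0.5,4.7,0],"spin":0},
    {"offset":[-0.5,4.7,0],"spin":0},
    {"offset":[-0.5,4.7,0],"spin":0},
    {"offset":[-0.5,4.7,0],"spin":0},
  ],
)

```text
time_s: 3.05
eef_pos: [510.8, 185.7, 178.6]
ee_rot: [0.0, 0.762, 0.647, 0.0]
force: [0.8, -0.2, 0.1]
grip_width: 1.001
grip_force: 0.0
```

Run:
```python
from h import *
st=ctrl.sense(); print(st['eef_pos'],st['ee_rot'],st['force'],abs(st['dq']).max())
c,T=cam2world('wrist',st); im,d=ctrl.capture('wrist'); np.savez('w2.npz',im=im,d=d,T=T)
cv2.imwrite('pics/w2.png',im[...,::-1])
for n in ['rack_top','leaf_a_mid','leaf_b_mid','leaf_c_mid']:
  for r in ctrl.place_of('wrist',n)[:3]: print(n,r,onz(c,T,r['uv'],60).round(1))
for r in ctrl.search_frame('wrist','leaf_a')[:4]: print(r)
P=cloud(c,T,d); Z=P[...,2]
for lo,hi in ((85,94),(94,102),(102,111)):
    m=((Z>lo)&(Z<hi)).astype(np.uint8); m[300:]=0
    n,l,s,ce=cv2.connectedComponentsWithStats(cv2.morphologyEx(m,cv2.MORPH_OPEN,np.ones((3,3))))
    for i in range(1,n):
        if s[i,4]>250: print(lo,s[i],P[l==i].mean(0).round(1),cv2.minAreaRect(P[l==i][:,:2].astype(np.float32)))
```

```text
[510.81541773 185.67678089 178.62992446] [4.71735856e-04 7.62200523e-01 6.47340742e-01 3.22586894e-04] [ 0.81712617 -0.19190473  0.10874464] 0.030451732410349538
leaf_a_mid {'uv': [256.2, 171.4], 'conf': 0.65} [512.4 191.5  60. ]
leaf_a_mid {'uv': [253.3, 161.4], 'conf': 0.26} [511.3 201.4  60. ]
leaf_b_mid {'uv': [254.6, 240.0], 'conf': 0.92} [499.1 120.1  60. ]
{'box': [240.9, 219.4, 271.9, 277.5], 'conf': 0.66}
{'box': [235.6, 150.3, 272.0, 201.8], 'conf': 0.56}
{'box': [233.7, 63.4, 275.4, 130.5], 'conf': 0.56}
85 [ 237  162   36   39 1357] [510.8 192.4  90.6] ((510.7510681152344, 191.16600036621094), (33.406795501708984, 29.410879135131836), 79.33362579345703)
94 [ 238  239   34   40 1313] [499.5 123.7  98.6] ((499.3182373046875, 121.97078704833984), (39.86634826660156, 29.606910705566406), 79.98129272460938)
102 [ 234   64   43   67 2769] [522.4 259.3 106.8] ((522.2654418945312, 258.4629821777344), (45.30177307128906, 29.908098220825195), 80.74484252929688)
```

View pics/w2.png

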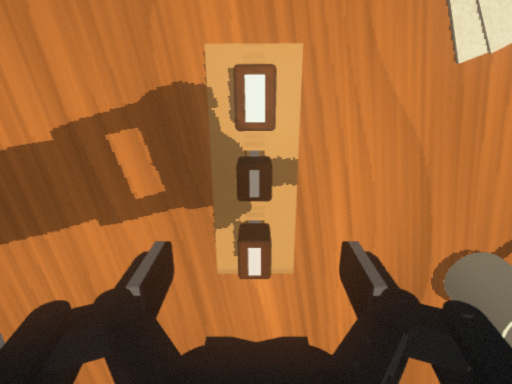

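Leaves found: c (left, world 522,258), a (middle, 511,191), b (right, 499,122), matching the handle heights 107/91/99. The rack lines up with the tool's yaw. Taking leaf a first.

Call:
send_rows(
  targets=[
    {"offset":[0,0.6,-3.5],"spin":0},
    {"offset":[0,0.6,-7],"spin":0},
    {"offset":[0,0.6,-10],"spin":0},
    {"offset":[0,0.6,-11.4],"spin":0},
    {"offset":[0,0.6,-11.4],"spin":0},
    {"offset":[0,0.6,-11.4],"spin":0},
  ],
)

```text
time_s: 3.85
eef_pos: [510.7, 192.4, 64.1]
ee_rot: [-0.0, 0.762, 0.647, -0.0]
force: [0.1, 0.1, 1.3]
grip_width: 1.001
grip_force: 0.0
```

Call:
send_rows(
  targets=[
    {"offset":[0,0,0],"spin":0},
    {"offset":[0,0,0],"spin":0},
    {"offset":[0,0,0],"spin":0},
    {"offset":[0,0,0],"spin":0},
    {"offset":[0,0,0],"spin":0},
    {"offset":[0,0,0],"spin":0},
    {"offset":[0,0,0],"spin":0},
    {"offset":[0,0,0],"spin":0},
  ],
  grip=0,
  squeeze=50,
)

```text
time_s: 4.52
eef_pos: [511.0, 192.8, 64.8]
ee_rot: [0.0, 0.762, 0.648, 0.001]
force: [-0.9, -0.5, 7.2]
grip_width: 0.341
grip_force: 50.1
```

Call:
send_rows(
  targets=[
    {"offset":[0,0,3],"spin":0},
    {"offset":[0,0,7],"spin":0},
    {"offset":[0,0,10],"spin":0},
    {"offset":[0.4,-4,10],"spin":0.03},
    {"offset":[0.8,-8,10],"spin":0.06},
    {"offset":[1.2,-12,10],"spin":0.1},
    {"offset":[1.6,-16,10],"spin":0.13},
    {"offset":[2,-20,10],"spin":0.166},
  ],
)

```text
time_s: 5.18
eef_pos: [530.2, -9.0, 163.9]
ee_rot: [-0.0, 0.705, 0.709, -0.0]
force: [0.8, 0.7, -0.7]
grip_width: 0.342
grip_force: 50.0
```

Call:
send_rows(
  targets=[
    {"offset":[0.4,-4,-0.5],"spin":0},
    {"offset":[0.8,-8,-1],"spin":0},
    {"offset":[1.2,-12,-2],"spin":0},
    {"offset":[1.6,-16,-2.5],"spin":0},
    {"offset":[1.9,-18.3,-2.5],"spin":0},
    {"offset":[1.9,-18.3,-2.5],"spin":0},
    {"offset":[1.9,-18.3,-2.5],"spin":0},
    {"offset":[1.9,-18.3,-2.5],"spin":0},
  ],
)

```text
time_s: 5.85
eef_pos: [549.4, -189.6, 138.8]
ee_rot: [-0.0, 0.706, 0.709, 0.0]
force: [-0.3, 0.3, -0.1]
grip_width: 0.34
grip_force: 50.0
```

```bash
cat > look.py <<'E'
import sys
from h import *
st=ctrl.sense(); q=st['ee_rot']; print('pos',st['eef_pos'].round(2),'yaw',np.degrees(2*np.arctan2(q[2],q[1])).round(2),'F',st['force'].round(2),'M',st['wrist_torque'].round(2),'t',st['time_s'],'g',st['grip_width'])
c,T=cam2world('wrist',st); im,d=ctrl.capture('wrist'); n=sys.argv[1]; np.savez(n+'.npz',im=im,d=d,T=T)
cv2.imwrite('pics/%s.png'%n,cv2.resize(im[60:320,180:350,::-1],None,fx=3,fy=2.3,interpolation=cv2.INTER_CUBIC))
E
python3 look.py w3
```

```text
pos [ 549.37 -189.56  138.76] yaw 90.24 F [-0.3   0.27 -0.14] M [0.01 0.02 0.02] t 5.85 g 0.3395692363658299
```

View pics/w3.png

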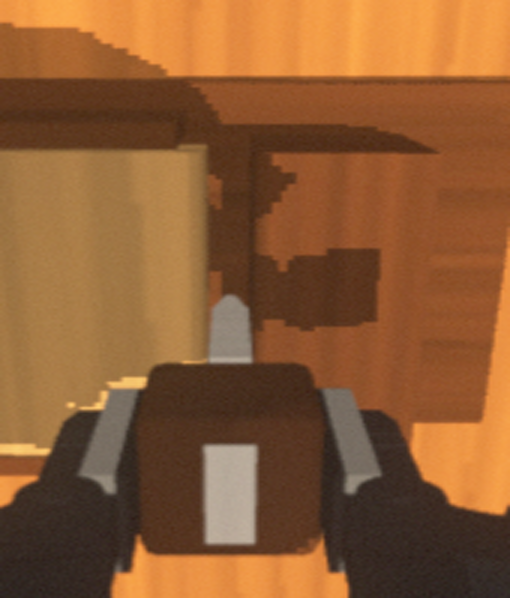

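The leaf's tip (crop col ~230) sits midway between the cover's edge (~208) and the rail (~255), so it's centred over the gap. Lowering gently.

Call:
send_rows(
  targets=[
    {"offset":[0,0,-1],"spin":0},
    {"offset":[0,0,-1.8],"spin":0},
    {"offset":[0,0,-2.1],"spin":0},
    {"offset":[0,0,-2.4],"spin":0},
    {"offset":[0,0,-2.7],"spin":0},
    {"offset":[0,0,-3.0],"spin":0},
    {"offset":[0,0,-3.3],"spin":0},
    {"offset":[0,0,-3.6],"spin":0},
  ],
)

```text
time_s: 6.57
eef_pos: [549.6, -190.3, 102.8]
ee_rot: [0.0, 0.706, 0.709, 0.0]
force: [0.2, -0.3, -1.9]
grip_width: 0.342
grip_force: 50.0
```

Call:
send_rows(
  targets=[
    {"offset":[0,0,-0.3],"spin":0},
    {"offset":[0,0,-0.6],"spin":0},
    {"offset":[0,0,-0.9],"spin":0},
    {"offset":[0,0,-1.2],"spin":0},
    {"offset":[0,0,-1.2],"spin":0},
  ],
)

```text
time_s: 6.98
eef_pos: [549.3, -190.1, 90.3]
ee_rot: [-0.0, 0.706, 0.709, -0.0]
force: [0.1, 0.2, -1.0]
grip_width: 0.34
grip_force: 50.0
```

Call:
send_rows(
  targets=[
    {"offset":[0,0,-0.3],"spin":0},
    {"offset":[0,0,-0.6],"spin":0},
    {"offset":[0,0,-0.9],"spin":0},
    {"offset":[0,0,-1.2],"spin":0},
    {"offset":[0,0,-1.4],"spin":0},
    {"offset":[0,0,-1.6],"spin":0},
    {"offset":[0,0,-1.6],"spin":0},
  ],
)

```text
time_s: 7.57
eef_pos: [549.4, -190.1, 74.5]
ee_rot: [-0.0, 0.706, 0.709, -0.0]
force: [-0.8, 0.8, -1.5]
grip_width: 0.34
grip_force: 50.0
```

Call:
send_rows(
  targets=[
    {"offset":[0,0,-0.1],"spin":0},
    {"offset":[0,0,-0.15],"spin":0},
    {"offset":[0,0,-0.2],"spin":0},
    {"offset":[0,0,-0.2],"spin":0},
  ],
)

```text
time_s: 7.9
eef_pos: [549.5, -190.2, 73.0]
ee_rot: [-0.0, 0.706, 0.709, 0.0]
force: [-0.5, -0.1, -1.5]
grip_width: 0.338
grip_force: 50.0
```

```bash
python3 -c "
from h import *
s=ctrl.sense();print(s['eef_pos'],s['force'],s['wrist_torque'])"
```

```text
[ 549.5477633  -190.22005908   72.95162663] [-0.46392442 -0.12370366 -1.48183214] [-0.02191478 -0.02311582 -0.02563816]
```

Call:
send_rows(
  targets=[
    {"offset":[0,0,-0.05],"spin":0},
    {"offset":[0,0,-0.08],"spin":0},
    {"offset":[0,0,-0.12],"spin":0},
    {"offset":[0,0,-0.12],"spin":0},
  ],
)

```text
time_s: 8.23
eef_pos: [549.6, -190.3, 72.7]
ee_rot: [0.0, 0.706, 0.709, -0.0]
force: [-3.6, 1.9, 7.2]
grip_width: 0.341
grip_force: 51.2
```

Leaf a went to its shoulder with no lateral force, so it is loose. Returning it to the middle slot.

Call:
send_rows(
  targets=[
    {"offset":[0,0,2],"spin":0},
    {"offset":[0,0,5.5],"spin":0},
    {"offset":[0,0,9.3],"spin":0},
    {"offset":[-0.4,4,9.5],"spin":-0.03},
    {"offset":[-0.8,8,9.5],"spin":-0.06},
    {"offset":[-1.2,12,9.5],"spin":-0.1},
    {"offset":[-1.6,16,9.5],"spin":-0.13},
    {"offset":[-2,20,9.5],"spin":-0.166},
  ],
)

```text
time_s: 8.9
eef_pos: [529.0, 11.5, 166.9]
ee_rot: [0.0, 0.763, 0.647, 0.0]
force: [0.4, -0.5, -1.9]
grip_width: 0.343
grip_force: 50.0
```

Call:
send_rows(
  targets=[
    {"offset":[-0.4,4,0],"spin":0},
    {"offset":[-0.8,8,0],"spin":0},
    {"offset":[-1.2,12,0],"spin":0},
    {"offset":[-1.6,16,0],"spin":0},
    {"offset":[-1.9,18.3,0],"spin":0},
    {"offset":[-1.9,18.3,0],"spin":0},
    {"offset":[-1.9,18.3,0],"spin":0},
  ],
)

```text
time_s: 9.48
eef_pos: [510.2, 193.7, 166.7]
ee_rot: [0.0, 0.761, 0.648, -0.0]
force: [-0.4, -0.7, -1.3]
grip_width: 0.342
grip_force: 49.9
```

```bash
python3 -c "
from h import *
s=ctrl.sense();q=s['ee_rot'];print(s['eef_pos'],np.degrees(2*np.arctan2(q[2],q[1])),s['force'])"
```

```text
[510.22847699 193.67510952 166.66832988] 80.85486468239465 [-0.35353804 -0.71334917 -1.27365632]
```

Call:
send_rows(
  targets=[
    {"offset":[0.05,-0.1,-3],"spin":0},
    {"offset":[0.05,-0.1,-6],"spin":0},
    {"offset":[0.05,-0.1,-8],"spin":0},
    {"offset":[0.05,-0.1,-9.2],"spin":0},
    {"offset":[0.05,-0.1,-10],"spin":0},
    {"offset":[0.05,-0.1,-10.15],"spin":0},
    {"offset":[0.05,-0.1,-10.15],"spin":0},
  ],
)

```text
time_s: 10.07
eef_pos: [511.5, 191.0, 65.4]
ee_rot: [0.0, 0.762, 0.647, 0.0]
force: [-0.5, -0.4, -0.7]
grip_width: 0.341
grip_force: 50.1
```

Call:
send_rows(
  targets=[
    {"offset":[0,0,0],"spin":0},
    {"offset":[0,0,0],"spin":0},
    {"offset":[0,0,0],"spin":0},
    {"offset":[0,0,0],"spin":0},
    {"offset":[0,0,0],"spin":0},
    {"offset":[0,0,0],"spin":0},
  ],
  grip=1,
)

```text
time_s: 10.57
eef_pos: [511.1, 191.8, 65.4]
ee_rot: [0.0, 0.762, 0.648, 0.0]
force: [-0.1, 0.3, -0.8]
grip_width: 1.0
grip_force: 0.0
```

Call:
send_rows(
  targets=[
    {"offset":[0,0,3],"spin":0},
    {"offset":[0,0,6],"spin":0},
    {"offset":[-0.6,-3.5,6],"spin":0},
    {"offset":[-1.15,-6.9,6],"spin":0},
    {"offset":[-1.15,-6.9,3],"spin":0},
    {"offset":[-1.15,-6.9,0.5],"spin":0},
    {"offset":[-1.15,-6.9,0],"spin":0},
    {"offset":[-1.15,-6.9,0],"spin":0},
  ],
)

```text
time_s: 11.23
eef_pos: [498.8, 122.8, 64.3]
ee_rot: [-0.001, 0.762, 0.648, -0.001]
force: [0.1, -0.8, 0.1]
grip_width: 1.002
grip_force: 0.0
```

Call:
send_rows(
  targets=[
    {"offset":[0,0,0],"spin":0},
    {"offset":[0,0,0],"spin":0},
    {"offset":[0,0,0],"spin":0},
    {"offset":[0,0,0],"spin":0},
    {"offset":[0,0,0],"spin":0},
    {"offset":[0,0,0],"spin":0},
    {"offset":[0,0,0],"spin":0},
  ],
  grip=0,
  squeeze=50,
)

```text
time_s: 11.82
eef_pos: [500.0, 122.9, 66.1]
ee_rot: [0.0, 0.762, 0.648, 0.001]
force: [-1.3, 0.5, 5.9]
grip_width: 0.347
grip_force: 49.7
```

```bash
python3 -c "
from h import *
s=ctrl.sense();q=s['ee_rot'];print(s['eef_pos'],np.degrees(2*np.arctan2(q[2],q[1])),s['force'])"
```

```text
[499.98658142 122.91542328  66.10455849] 80.72188669793664 [-1.33115784  0.4973582   5.91671554]
```

Call:
send_rows(
  targets=[
    {"offset":[0,0,3],"spin":0},
    {"offset":[0,0,7],"spin":0},
    {"offset":[0.5,-3.5,7.5],"spin":0.03},
    {"offset":[1.1,-7.5,7.5],"spin":0.06},
    {"offset":[1.7,-11.5,7.5],"spin":0.1},
    {"offset":[2.3,-15.5,7.5],"spin":0.13},
    {"offset":[3,-19.5,7.5],"spin":0.166},
    {"offset":[3.6,-23.5,7.5],"spin":0.166},
  ],
)

```text
time_s: 12.48
eef_pos: [535.5, -114.2, 140.4]
ee_rot: [0.0, 0.705, 0.709, 0.0]
force: [0.8, 0.8, -0.3]
grip_width: 0.345
grip_force: 49.7
```

Call:
send_rows(
  targets=[
    {"offset":[0.7,-4,0],"spin":0},
    {"offset":[1.38,-7.8,0],"spin":0},
    {"offset":[1.38,-7.8,0],"spin":0},
    {"offset":[1.38,-7.8,0],"spin":0},
    {"offset":[1.38,-7.8,0],"spin":0},
  ],
)

```text
time_s: 12.9
eef_pos: [549.1, -189.8, 140.0]
ee_rot: [-0.0, 0.706, 0.708, -0.0]
force: [0.6, 0.2, -1.3]
grip_width: 0.348
grip_force: 49.8
```

```bash
python3 look.py w4
```

```text
pos [ 549.09 -189.76  140.  ] yaw 90.22 F [ 0.59  0.23 -1.32] M [ 0.04 -0.03  0.03] t 12.9 g 0.34842258262442743
```

View pics/w4.png

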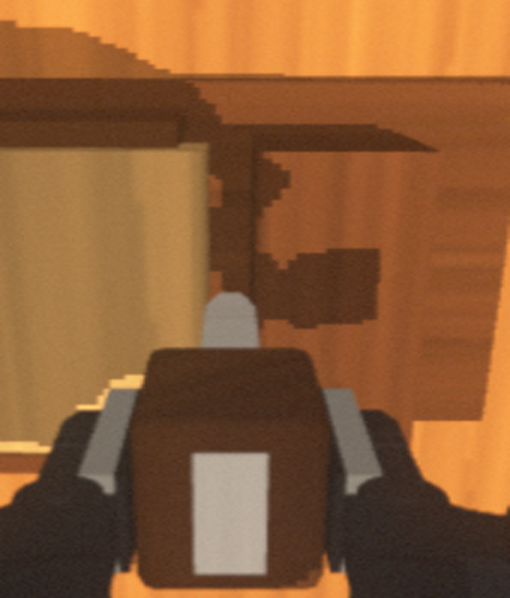

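Leaf b's tip is at crop col ~231 and the gap runs 208–257, so it's centred. Lowering gently.

Call:
send_rows(
  targets=[
    {"offset":[0.03,0,-1],"spin":0},
    {"offset":[0.03,0,-1.8],"spin":0},
    {"offset":[0.03,0,-2.1],"spin":0},
    {"offset":[0.03,0,-2.4],"spin":0},
    {"offset":[0.03,0,-2.7],"spin":0},
    {"offset":[0.03,0,-3.0],"spin":0},
    {"offset":[0.03,0,-3.0],"spin":0},
  ],
)

```text
time_s: 13.53
eef_pos: [549.5, -190.1, 109.7]
ee_rot: [-0.0, 0.706, 0.709, -0.0]
force: [0.6, -0.2, -0.9]
grip_width: 0.341
grip_force: 49.8
```

Call:
send_rows(
  targets=[
    {"offset":[0,0,-0.3],"spin":0},
    {"offset":[0,0,-0.6],"spin":0},
    {"offset":[0,0,-0.9],"spin":0},
    {"offset":[0,0,-1.0],"spin":0},
    {"offset":[0,0,-1.0],"spin":0},
  ],
)

```text
time_s: 13.95
eef_pos: [549.5, -190.2, 99.9]
ee_rot: [-0.0, 0.706, 0.708, -0.0]
force: [-0.1, 0.1, -0.6]
grip_width: 0.345
grip_force: 49.8
```

Call:
send_rows(
  targets=[
    {"offset":[0,0,-0.3],"spin":0},
    {"offset":[0,0,-0.6],"spin":0},
    {"offset":[0,0,-0.8],"spin":0},
    {"offset":[0,0,-0.8],"spin":0},
  ],
)

```text
time_s: 14.28
eef_pos: [549.5, -190.1, 91.7]
ee_rot: [-0.0, 0.706, 0.709, -0.0]
force: [-0.6, 0.5, -0.9]
grip_width: 0.344
grip_force: 49.7
```

Call:
send_rows(
  targets=[
    {"offset":[0,0,-0.3],"spin":0},
    {"offset":[0,0,-0.6],"spin":0},
    {"offset":[0,0,-0.9],"spin":0},
    {"offset":[0,0,-1.2],"spin":0},
    {"offset":[0,0,-1.4],"spin":0},
    {"offset":[0,0,-1.4],"spin":0},
  ],
)

```text
time_s: 14.78
eef_pos: [549.5, -190.1, 77.7]
ee_rot: [-0.0, 0.706, 0.709, -0.0]
force: [0.5, -0.2, -0.1]
grip_width: 0.338
grip_force: 49.7
```

```bash
python3 -c "
from h import *
s=ctrl.sense();q=s['ee_rot'];print(s['eef_pos'],np.degrees(2*np.arctan2(q[2],q[1])),s['force'],s['wrist_torque'])"
```

```text
[ 549.48529512 -190.09732393   77.70672766] 90.22871972712736 [ 0.53659619 -0.17141524 -0.1004427 ] [-0.02024998 -0.03390312  0.0351091 ]
```

Call:
send_rows(
  targets=[
    {"offset":[0,0,-0.15],"spin":0},
    {"offset":[0,0,-0.3],"spin":0},
    {"offset":[0,0,-0.35],"spin":0},
    {"offset":[0,0,-0.35],"spin":0},
  ],
)

```text
time_s: 15.12
eef_pos: [549.7, -190.2, 74.7]
ee_rot: [0.0, 0.706, 0.709, 0.0]
force: [-0.2, -0.1, -0.6]
grip_width: 0.344
grip_force: 49.7
```

Call:
send_rows(
  targets=[
    {"offset":[0,0,-0.06],"spin":0},
    {"offset":[0,0,-0.1],"spin":0},
    {"offset":[0,0,-0.1],"spin":0},
  ],
)

```text
time_s: 15.37
eef_pos: [549.7, -190.2, 74.1]
ee_rot: [0.0, 0.706, 0.709, 0.0]
force: [-2.1, 0.4, 2.3]
grip_width: 0.344
grip_force: 50.3
```

Leaf b went down to its shoulder without resistance. To be sure it has play, I'll do a quick drop test: lift 8 mm, release, and measure the handle height.

Call:
send_rows(
  targets=[
    {"offset":[0,0,0.3],"spin":0},
    {"offset":[0,0,0.6],"spin":0},
    {"offset":[0,0,0.8],"spin":0},
    {"offset":[0,0,0.8],"spin":0},
  ],
)

```text
time_s: 15.7
eef_pos: [549.7, -190.3, 82.2]
ee_rot: [0.0, 0.706, 0.709, -0.0]
force: [-1.0, 0.1, -0.9]
grip_width: 0.341
grip_force: 49.8
```

```bash
cat > hz.py <<'E'
from h import *
s=ctrl.sense(); print(s['eef_pos'].round(1),s['force'].round(2),s['grip_width'])
c,T=cam2world('wrist',s); im,d=ctrl.capture('wrist'); Z=cloud(c,T,d)[...,2]
for v in range(200,320,8): print(v,Z[v-2:v+3,240:272:6].mean(0).round(0))
E
python3 hz.py
```

```text
[ 549.7 -190.3   82.2] [-1.01  0.07 -0.87] 0.34131012489202667
200 [69. 54. 57. 57. 57. 69.]
208 [69. 56. 70. 69. 69. 68.]
216 [86. 87. 87. 86. 87. 87.]
224 [95. 96. 96. 96. 96. 96.]
232 [104. 104. 104. 104. 104. 104.]
240 [111. 111. 112. 111. 111. 111.]
248 [115. 114. 115. 115. 115. 114.]
256 [115. 115. 115. 115. 115. 137.]
264 [115. 138. 116. 116. 116. 115.]
272 [115. 116. 116. 115. 116. 115.]
280 [115. 115. 116. 116. 115. 115.]
288 [115. 115. 115. 115. 115. 115.]
296 [115. 115. 115. 116. 115. 115.]
304 [137. 115. 115. 116. 115. 115.]
312 [115. 115. 115. 115. 115. 115.]
```

Call:
send_rows(
  targets=[
    {"offset":[0,0,0],"spin":0},
    {"offset":[0,0,0],"spin":0},
    {"offset":[0,0,0],"spin":0},
    {"offset":[0,0,0],"spin":0},
  ],
  grip=0.55,
)

```text
time_s: 16.08
eef_pos: [549.7, -190.3, 81.8]
ee_rot: [0.0, 0.706, 0.709, 0.0]
force: [0.2, -0.5, 0.8]
grip_width: 0.548
grip_force: 0.0
```

```bash
python3 hz.py
```

```text
[ 549.7 -190.3   81.8] [ 0.18 -0.54  0.77] 0.5482831095249899
200 [69. 56. 57. 58. 28. 69.]
208 [76. 77. 76. 77. 76. 77.]
216 [87. 87. 87. 87. 87. 88.]
224 [95. 96. 96. 96. 96. 96.]
232 [104. 104. 104. 104. 104. 104.]
240 [107. 107. 106. 106. 107. 107.]
248 [107. 108. 107. 107. 107. 107.]
256 [107. 107. 107. 107. 108. 107.]
264 [107. 107. 107. 107. 107. 107.]
272 [106. 107. 108. 107. 107. 107.]
280 [107. 108. 107. 107. 108. 107.]
288 [107. 107. 107. 107. 108. 107.]
296 [107. 107. 131. 107. 107. 107.]
304 [56. 43. 43. 43. 43. 57.]
312 [1. 0. 1. 0. 1. 0.]
```

It dropped 8 mm to its shoulder, so b is loose. Regrasping b and returning it.

Call:
send_rows(
  targets=[
    {"offset":[0,0,-0.4],"spin":0},
    {"offset":[0,0,-0.8],"spin":0},
    {"offset":[0,0,-0.8],"spin":0},
  ],
)

```text
time_s: 16.38
eef_pos: [549.2, -190.0, 72.7]
ee_rot: [-0.001, 0.706, 0.709, -0.0]
force: [-0.6, -0.5, -1.1]
grip_width: 0.55
grip_force: 0.0
```

Call:
send_rows(
  targets=[
    {"offset":[0,0,0],"spin":0},
    {"offset":[0,0,0],"spin":0},
    {"offset":[0,0,0],"spin":0},
    {"offset":[0,0,0],"spin":0},
    {"offset":[0,0,0],"spin":0},
  ],
  grip=0,
  squeeze=50,
)

```text
time_s: 16.8
eef_pos: [549.6, -190.2, 73.8]
ee_rot: [-0.0, 0.706, 0.709, -0.0]
force: [0.5, -0.0, -0.5]
grip_width: 0.342
grip_force: 49.6
```

Call:
send_rows(
  targets=[
    {"offset":[0,0,1],"spin":0},
    {"offset":[0,0,3.5],"spin":0},
    {"offset":[0,0,7],"spin":0},
    {"offset":[-0.6,4,7],"spin":-0.03},
    {"offset":[-1.3,8,7],"spin":-0.06},
    {"offset":[-1.9,12,7],"spin":-0.1},
    {"offset":[-2.5,16,7],"spin":-0.13},
    {"offset":[-3.2,20,7],"spin":-0.166},
  ],
)

```text
time_s: 17.47
eef_pos: [517.3, 11.4, 144.8]
ee_rot: [0.001, 0.763, 0.647, 0.0]
force: [1.4, -0.4, -0.7]
grip_width: 0.344
grip_force: 58.4
```

Call:
send_rows(
  targets=[
    {"offset":[-0.6,4,0],"spin":0},
    {"offset":[-1.2,8,0],"spin":0},
    {"offset":[-1.8,11.3,0],"spin":0},
    {"offset":[-1.8,11.3,0],"spin":0},
    {"offset":[-1.8,11.3,0],"spin":0},
    {"offset":[-1.8,11.3,0],"spin":0},
  ],
)

```text
time_s: 17.97
eef_pos: [499.9, 122.5, 144.3]
ee_rot: [0.0, 0.762, 0.648, 0.0]
force: [0.3, -0.5, -0.0]
grip_width: 0.343
grip_force: 58.4
```

```bash
python3 -c "
from h import *
s=ctrl.sense();q=s['ee_rot'];print(s['eef_pos'],np.degrees(2*np.arctan2(q[2],q[1])),s['force'])"
```

```text
[499.90374442 122.45758463 144.31566226] 80.72954820135148 [ 0.26807306 -0.53566464 -0.01029914]
```

Call:
send_rows(
  targets=[
    {"offset":[0,0,-2],"spin":0},
    {"offset":[0,0,-4],"spin":0},
    {"offset":[0,0,-6],"spin":0},
    {"offset":[0,0,-7.2],"spin":0},
    {"offset":[0,0,-7.7],"spin":0},
    {"offset":[0,0,-7.7],"spin":0},
    {"offset":[0,0,-7.7],"spin":0},
  ],
)

```text
time_s: 18.55
eef_pos: [500.3, 121.9, 67.3]
ee_rot: [0.0, 0.762, 0.647, 0.0]
force: [-0.5, 0.4, -0.7]
grip_width: 0.342
grip_force: 58.6
```

Call:
send_rows(
  targets=[
    {"offset":[0,0,0],"spin":0},
    {"offset":[0,0,0],"spin":0},
    {"offset":[0,0,0],"spin":0},
    {"offset":[0,0,0],"spin":0},
    {"offset":[0,0,0],"spin":0},
    {"offset":[0,0,0],"spin":0},
  ],
  grip=1,
)

```text
time_s: 19.05
eef_pos: [499.7, 122.8, 66.9]
ee_rot: [0.0, 0.762, 0.648, 0.0]
force: [-0.1, 0.3, -0.7]
grip_width: 1.0
grip_force: 0.0
```

Call:
send_rows(
  targets=[
    {"offset":[0,0,3],"spin":0},
    {"offset":[0,0,6],"spin":0},
    {"offset":[0.6,3.5,7],"spin":0},
    {"offset":[1.2,7,7],"spin":0},
    {"offset":[1.8,10.5,7],"spin":0},
    {"offset":[2.3,13.8,7],"spin":0},
    {"offset":[2.3,13.8,7],"spin":0},
    {"offset":[2.3,13.8,7],"spin":0},
  ],
)

```text
time_s: 19.72
eef_pos: [522.3, 262.0, 136.4]
ee_rot: [-0.0, 0.761, 0.649, -0.0]
force: [-0.4, -0.6, 0.7]
grip_width: 1.0
grip_force: 0.0
```

```bash
python3 -c "
from h import *
s=ctrl.sense();q=s['ee_rot'];print(s['eef_pos'],np.degrees(2*np.arctan2(q[2],q[1])),s['force'],s['time_s'])"
```

```text
[522.30484485 261.96059225 136.38732678] 80.86367875496349 [-0.37404819 -0.61893258  0.70098785] 19.7167
```

Call:
send_rows(
  targets=[
    {"offset":[0,-0.2,-3],"spin":0},
    {"offset":[0,-0.2,-5.5],"spin":0},
    {"offset":[0,-0.2,-6.8],"spin":0},
    {"offset":[0,-0.2,-6.8],"spin":0},
    {"offset":[0,-0.2,-6.8],"spin":0},
  ],
)

```text
time_s: 20.13
eef_pos: [522.7, 257.8, 68.9]
ee_rot: [-0.0, 0.762, 0.647, -0.0]
force: [-0.2, -0.0, 0.5]
grip_width: 1.001
grip_force: 0.0
```

Call:
send_rows(
  targets=[
    {"offset":[0,0,0],"spin":0},
    {"offset":[0,0,0],"spin":0},
    {"offset":[0,0,0],"spin":0},
    {"offset":[0,0,0],"spin":0},
    {"offset":[0,0,0],"spin":0},
    {"offset":[0,0,0],"spin":0},
    {"offset":[0,0,0],"spin":0},
  ],
  grip=0,
  squeeze=60,
)

```text
time_s: 20.72
eef_pos: [522.8, 258.8, 69.4]
ee_rot: [0.0, 0.762, 0.648, 0.0]
force: [-1.6, -0.7, 5.6]
grip_width: 0.343
grip_force: 60.0
```

```bash
python3 -c "
from h import *
s=ctrl.sense();q=s['ee_rot'];print(s['eef_pos'],np.degrees(2*np.arctan2(q[2],q[1])),s['force'])"
```

```text
[522.76149571 258.84798231  69.43627352] 80.72919127594875 [-1.58724567 -0.74258308  5.63669561]
```

Call:
send_rows(
  targets=[
    {"offset":[0,0,3],"spin":0},
    {"offset":[0,0,7],"spin":0},
    {"offset":[0,0,10.5],"spin":0},
    {"offset":[0.2,-4,10.5],"spin":0},
    {"offset":[0.4,-8,10.5],"spin":0},
    {"offset":[0.7,-12,10.5],"spin":0},
    {"offset":[0.9,-16,10.5],"spin":0},
    {"offset":[1.1,-20,10.5],"spin":0},
  ],
)

```text
time_s: 21.38
eef_pos: [533.3, 57.0, 173.7]
ee_rot: [-0.0, 0.762, 0.648, -0.0]
force: [0.8, 0.2, -2.4]
grip_width: 0.348
grip_force: 59.7
```

Call:
send_rows(
  targets=[
    {"offset":[0.2,-4,0],"spin":0.03},
    {"offset":[0.4,-8,0],"spin":0.06},
    {"offset":[0.7,-12,0],"spin":0.1},
    {"offset":[0.9,-16,0],"spin":0.13},
    {"offset":[1.2,-20,-1],"spin":0.166},
    {"offset":[1.5,-24.0,-2.5],"spin":0.166},
    {"offset":[1.5,-24.9,-3.5],"spin":0.166},
    {"offset":[1.5,-24.9,-3.5],"spin":0.166},
  ],
)

```text
time_s: 22.05
eef_pos: [547.4, -192.4, 136.0]
ee_rot: [-0.002, 0.707, 0.707, -0.001]
force: [1.1, -0.6, -1.7]
grip_width: 0.343
grip_force: 59.6
```

```bash
python3 look.py w5
```

```text
pos [ 547.37 -192.42  135.99] yaw 90.01 F [ 1.07 -0.58 -1.73] M [-0.01 -0.01  0.04] t 22.05 g 0.34281457182137287
```

View pics/w5.png

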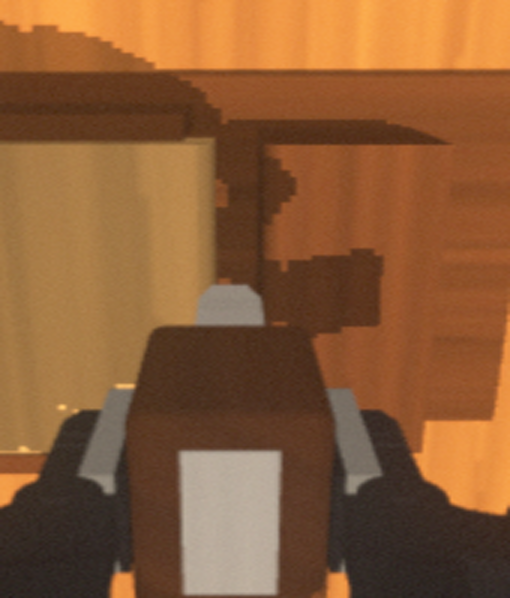

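The tip is at crop col ~230 and the gap runs 216–264, so the leaf is about 2 mm towards the cover while the arm settles. Correcting that now.

Call:
send_rows(
  targets=[
    {"offset":[0,0,0],"spin":0},
    {"offset":[0,0,0],"spin":0},
    {"offset":[0,0,0],"spin":0},
  ],
)

```text
time_s: 22.35
eef_pos: [549.1, -189.0, 139.6]
ee_rot: [0.001, 0.705, 0.709, 0.0]
force: [-0.9, -0.3, -1.5]
grip_width: 0.343
grip_force: 59.6
```

Call:
send_rows(
  targets=[
    {"offset":[0.03,0,-0.8],"spin":0},
    {"offset":[0.03,0,-1.6],"spin":0},
    {"offset":[0.03,0,-1.9],"spin":0},
    {"offset":[0.03,0,-2.2],"spin":0},
    {"offset":[0.03,0,-2.4],"spin":0},
    {"offset":[0.03,0,-2.4],"spin":0},
    {"offset":[0.03,0,-2.4],"spin":0},
  ],
)

```text
time_s: 22.93
eef_pos: [549.0, -190.3, 114.8]
ee_rot: [0.0, 0.706, 0.708, 0.0]
force: [0.4, -0.4, -1.1]
grip_width: 0.346
grip_force: 59.6
```

Call:
send_rows(
  targets=[
    {"offset":[0,0,-0.2],"spin":0},
    {"offset":[0,0,-0.4],"spin":0},
    {"offset":[0,0,-0.5],"spin":0},
    {"offset":[0,0,-0.5],"spin":0},
  ],
)

```text
time_s: 23.27
eef_pos: [549.1, -190.3, 109.9]
ee_rot: [0.0, 0.706, 0.709, 0.0]
force: [-0.9, -0.1, 0.6]
grip_width: 0.342
grip_force: 60.0
```

Call:
send_rows(
  targets=[
    {"offset":[0,0,-0.2],"spin":0},
    {"offset":[0,0,-0.4],"spin":0},
    {"offset":[0,0,-0.4],"spin":0},
  ],
)

```text
time_s: 23.52
eef_pos: [548.5, -190.5, 106.1]
ee_rot: [-0.0, 0.706, 0.709, -0.001]
force: [-4.0, -0.5, 4.8]
grip_width: 0.347
grip_force: 60.4
```

Call:
send_rows(
  targets=[
    {"offset":[0,0,-0.2],"spin":0},
    {"offset":[0,0,-0.4],"spin":0},
    {"offset":[0,0,-0.4],"spin":0},
  ],
)

```text
time_s: 23.77
eef_pos: [548.4, -190.2, 101.5]
ee_rot: [-0.001, 0.706, 0.708, -0.0]
force: [-4.5, -0.3, 2.3]
grip_width: 0.346
grip_force: 60.1
```

It's binding: the rail pushes back at 4.5 N. Easing slightly towards the cover and carrying on down.

Call:
send_rows(
  targets=[
    {"offset":[-0.05,0,-0.2],"spin":0},
    {"offset":[-0.05,0,-0.4],"spin":0},
    {"offset":[-0.05,0,-0.6],"spin":0},
    {"offset":[-0.05,0,-0.6],"spin":0},
  ],
)

```text
time_s: 24.1
eef_pos: [548.3, -190.2, 95.2]
ee_rot: [-0.0, 0.706, 0.709, -0.0]
force: [-1.9, -0.5, -0.3]
grip_width: 0.345
grip_force: 60.0
```

Call:
send_rows(
  targets=[
    {"offset":[0,0,-0.2],"spin":0},
    {"offset":[0,0,-0.4],"spin":0},
    {"offset":[0,0,-0.6],"spin":0},
    {"offset":[0,0,-0.8],"spin":0},
    {"offset":[0,0,-0.8],"spin":0},
  ],
)

```text
time_s: 24.52
eef_pos: [548.3, -190.2, 87.4]
ee_rot: [-0.0, 0.706, 0.709, -0.0]
force: [-3.7, -0.4, 0.1]
grip_width: 0.342
grip_force: 60.0
```

Call:
send_rows(
  targets=[
    {"offset":[-0.02,0,-0.2],"spin":0},
    {"offset":[-0.02,0,-0.4],"spin":0},
    {"offset":[-0.02,0,-0.6],"spin":0},
    {"offset":[-0.02,0,-0.8],"spin":0},
    {"offset":[-0.02,0,-0.85],"spin":0},
    {"offset":[-0.02,0,-0.85],"spin":0},
  ],
)

```text
time_s: 25.02
eef_pos: [548.3, -190.2, 79.1]
ee_rot: [-0.0, 0.706, 0.709, 0.0]
force: [-3.2, -0.2, 1.5]
grip_width: 0.342
grip_force: 60.2
```

Call:
send_rows(
  targets=[
    {"offset":[0,0,-0.06],"spin":0},
    {"offset":[0,0,-0.12],"spin":0},
    {"offset":[0,0,-0.18],"spin":0},
    {"offset":[0,0,-0.18],"spin":0},
  ],
)

```text
time_s: 25.35
eef_pos: [548.3, -190.2, 77.5]
ee_rot: [0.0, 0.706, 0.709, 0.0]
force: [-3.6, 0.8, 4.2]
grip_width: 0.345
grip_force: 60.3
```

Call:
send_rows(
  targets=[
    {"offset":[0,0,-0.05],"spin":0},
    {"offset":[0,0,-0.1],"spin":0},
    {"offset":[0,0,-0.1],"spin":0},
  ],
)

```text
time_s: 25.6
eef_pos: [548.3, -190.3, 77.4]
ee_rot: [0.0, 0.706, 0.709, -0.0]
force: [-7.4, 0.4, 12.7]
grip_width: 0.343
grip_force: 61.4
```

Shoulder seated with 12.7 N of pressing force. Releasing and backing off to inspect.

Call:
send_rows(
  targets=[
    {"offset":[0,0,0.05],"spin":0},
    {"offset":[0,0,0.05],"spin":0},
    {"offset":[0,0,0.05],"spin":0},
    {"offset":[0,0,0.05],"spin":0},
    {"offset":[0,0,0.05],"spin":0},
    {"offset":[0,0,0.05],"spin":0},
  ],
  grip=1,
)

```text
time_s: 26.1
eef_pos: [548.3, -190.2, 76.9]
ee_rot: [-0.0, 0.706, 0.709, 0.0]
force: [1.2, -0.1, 0.1]
grip_width: 1.0
grip_force: 0.0
```

Call:
send_rows(
  targets=[
    {"offset":[0,0,3],"spin":0},
    {"offset":[0,0,6],"spin":0},
    {"offset":[0,0,9],"spin":0},
    {"offset":[0,0,11],"spin":0},
    {"offset":[0,0,11],"spin":0},
    {"offset":[0,0,11],"spin":0},
  ],
)

```text
time_s: 26.6
eef_pos: [548.5, -190.3, 187.6]
ee_rot: [0.001, 0.706, 0.709, 0.0]
force: [0.1, -0.4, 0.6]
grip_width: 0.999
grip_force: 0.0
```

Run:
```python
from h import *
st=ctrl.sense(); print(st['eef_pos'],st['force'])
c,T=cam2world('wrist',st); im,d=ctrl.capture('wrist'); cv2.imwrite('pics/w6.png',im[...,::-1]); P=cloud(c,T,d); Z=P[...,2]
m=((Z>109)&(Z<119)).astype(np.uint8); n,l,s,ce=cv2.connectedComponentsWithStats(m); i=1+np.argmax(s[1:,4])
p=P[l==i]; print(s[i],np.median(p,0),cv2.minAreaRect(p[:,:2].astype(np.float32)))
q=np.linalg.lstsq(np.c_[p[:,:2]-p[:,:2].mean(0),np.ones(len(p))],p[:,2],rcond=None)[0]; print('tilt',q)
```

```text
[ 548.50848969 -190.33428448  187.59053979] [ 0.05070254 -0.38841289  0.55182715]
[ 237  166   39   55 2028] [ 548.92458945 -188.35373392  114.85559454] ((548.9351806640625, -190.22169494628906), (30.102781295776367, 45.63584899902344), 0.2096816897392273)
tilt [-2.03673081e-03 -1.80096870e-02  1.14681613e+02]
```

View pics/w6.png

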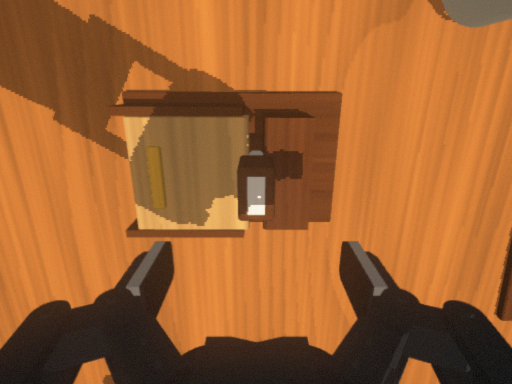

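Leaf c stands upright in the gap (handle centred at about pixel 256,188), with its top at 114.8 mm. That is home, given a ~0.9 mm depth bias. Now checking that the two rack leaves are home.

Call:
send_rows(
  targets=[
    {"offset":[-1,4,2],"spin":-0.03},
    {"offset":[-1,8,2],"spin":-0.06},
    {"offset":[-2,12,2],"spin":-0.1},
    {"offset":[-2,16,2],"spin":-0.13},
    {"offset":[-3,20,2],"spin":-0.16},
    {"offset":[-3,24,2],"spin":-0.166},
    {"offset":[-4,28,2],"spin":-0.166},
    {"offset":[-4,32,2],"spin":-0.166},
  ],
)

```text
time_s: 27.32
eef_pos: [506.4, 131.7, 205.6]
ee_rot: [-0.001, 0.762, 0.648, -0.001]
force: [0.3, -0.9, 1.0]
grip_width: 1.003
grip_force: 0.0
```

Call:
send_rows(
  targets=[
    {"offset":[0,2,0],"spin":0},
    {"offset":[0,2,0],"spin":0},
    {"offset":[0,2,0],"spin":0},
    {"offset":[0,2,0],"spin":0},
  ],
)

```text
time_s: 27.65
eef_pos: [508.0, 149.1, 206.0]
ee_rot: [-0.0, 0.762, 0.647, -0.001]
force: [-0.9, -0.4, -0.2]
grip_width: 1.0
grip_force: 0.0
```

Run:
```python
from h import *
st=ctrl.sense(); print(st['eef_pos'],st['force'])
c,T=cam2world('wrist',st); im,d=ctrl.capture('wrist'); cv2.imwrite('pics/w7.png',im[...,::-1]); P=cloud(c,T,d); Z=P[...,2]
m=((Z>80)&(Z<120)).astype(np.uint8); m[300:]=0; n,l,s,ce=cv2.connectedComponentsWithStats(m)
for i in range(1,n):
    if s[i,4]>400:
        p=P[l==i]; zt=np.percentile(p[:,2],90); p=p[p[:,2]>zt-4]; print(s[i],np.median(p,0).round(1),cv2.minAreaRect(p[:,:2].astype(np.float32)))
        print('tilt',np.linalg.lstsq(np.c_[p[:,:2]-p[:,:2].mean(0),np.ones(len(p))],p[:,2],rcond=None)[0].round(3))
print('rack',np.median(Z[(Z>50)&(Z<70)]))
```

```text
[508.02069171 149.13550198 205.98421951] [-0.93691275 -0.3677407  -0.17635355]
[ 236  115   35   39 1247] [512.  189.7  90.8] ((512.1542358398438, 189.26913452148438), (33.165523529052734, 29.122072219848633), 79.70819091796875)
tilt [-3.0000e-03 -4.0000e-03  9.0751e+01]
[ 238  185   32   45 1391] [501.1 121.9  98.8] ((501.0897216796875, 120.57161712646484), (39.8392333984375, 29.46453094482422), 79.6935043334961)
tilt [ 0.0000e+00 -5.0000e-03  9.8701e+01]
[477 251  35  49 749] [731.6   6.3  92. ] ((733.9356079101562, 2.2759361267089844), (53.50911331176758, 12.763330459594727), 65.43984985351562)
tilt [ 1.7000e-02 -2.7000e-02  9.1767e+01]
rack 60.86669047824546
```

View pics/w7.png

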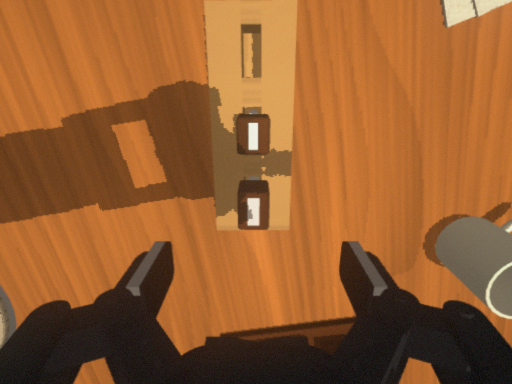

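Leaves a (pixel 253,134) and b (253,205) stand flat and home: tops at 90.8 and 98.8 mm over a rack reading of 60.9 mm. The third slot is empty. Handing in.

```bash
python3 -c "
from rig import ctrl
print(ctrl.finish_job())"
```

```text
the job is handed in; nothing more can be done
None
```

The 14 mm leaf binds and is left pinched upright and home in the gap, the 8 and 11 mm leaves went in loose and stand home in the rack, so the gap is 11.8–13.2 mm by your play and bind limits (camera: 11–12 mm), and the job is handed in at about 28 s.

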